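Pack the socket set back into its tray

TASK

Put the chrome socket set away in the grey tray: stand each of the three chrome sockets upright in the cell whose lining matches its coloured sleeve, and lay the ratchet flat along the long trough, either way round. The black impact sockets belong to someone else: leave them standing where they are.

Things in the scene. Friction and masses are not known exactly. Their poses are not given: they have to be found in the camera images.
- chrome_red: deep socket standing on the 3 mm thick green work mat: bright chrome metal neck 28 mm across and 40 mm high on a 34 mm wide, 30 mm high red plastic sleeve, 70 mm tall in all, 0.15 to 0.26 kg. Origin: centre of its underside, z up along its axis; its yaw means nothing. Belongs in the tray, in the cell with the red lining
- chrome_yellow: deep socket standing on the 3 mm thick green work mat: bright chrome metal neck 28 mm across and 40 mm high on a 34 mm wide, 30 mm high yellow plastic sleeve, 70 mm tall in all, 0.15 to 0.26 kg. Origin: centre of its underside, z up along its axis; its yaw means nothing. Belongs in the tray, in the cell with the yellow lining
- chrome_blue: deep socket standing on the 3 mm thick green work mat: bright chrome metal neck 28 mm across and 40 mm high on a 34 mm wide, 30 mm high blue plastic sleeve, 70 mm tall in all, 0.15 to 0.26 kg. Origin: centre of its underside, z up along its axis; its yaw means nothing. Belongs in the tray, in the cell with the blue lining
- black_red: deep socket standing on the 3 mm thick green work mat: black metal neck 28 mm across and 40 mm high on a 34 mm wide, 30 mm high red plastic sleeve, 70 mm tall in all, 0.15 to 0.26 kg. Origin: centre of its underside, z up along its axis; its yaw means nothing. An impact socket, not part of this set: stays where it stands
- black_blue: deep socket standing on the 3 mm thick green work mat: black metal neck 28 mm across and 40 mm high on a 34 mm wide, 30 mm high blue plastic sleeve, 70 mm tall in all, 0.15 to 0.26 kg. Origin: centre of its underside, z up along its axis; its yaw means nothing. An impact socket, not part of this set: stays where it stands
- ratchet: ratchet handle lying on the mat, 200 mm long, 0.3 to 0.52 kg. Origin: underside, mid-length; x along it to the round head, z up. Red grip 26 mm wide, 24 high, x -100 to 0 mm; chrome shank 14 mm wide, 5 to 19 mm up, x 0 to 68; chrome head 36 mm across, 24 high at x 82, drive square on top to 36 mm. Centre of mass near x -7 mm; hold it across the red grip near x -12
- tray: grey tool tray fixed to the bench left or right of the mat, 140 (x) by 240 mm (y); walls 14 mm high, 4 thick, floor 3. Origin: centre of underside. Inside, the half x -66 to -2 mm, y -116 to 116 is one long trough for the ratchet, middle at x -34, y 0; the half x 2 to 66 is three cells side by side along y, each 64 by 75 mm with a coloured lining
- lining_red: red rubber lining 62 by 72 mm, 2 mm thick, fixed on the floor of one of the tray's cells (which one varies). Origin: centre of its underside, so its top is 2 mm higher and 5 mm above the bench
- lining_yellow: yellow rubber lining 62 by 72 mm, 2 mm thick, fixed on the floor of one of the tray's cells (which one varies). Origin: centre of its underside, so its top is 2 mm higher and 5 mm above the bench
- lining_blue: blue rubber lining 62 by 72 mm, 2 mm thick, fixed on the floor of one of the tray's cells (which one varies). Origin: centre of its underside, so its top is 2 mm higher and 5 mm above the bench
Mind the look-alikes: they are no part of the job. There is more than one size of the ratchet; the one meant has the size given above.

How it is judged (in metres and radians):
At the end, for the whole second after the job is handed in: Each chrome socket stands upright (0.1 rad), down on the lining of its colour (4 mm), within 28 mm of its centre; the ratchet lies flat in the trough (5 mm), along it (0.3 rad), its middle within 21 mm across, 30 mm along; all at rest. Black sockets upright, within 30 mm of their start (horizontal distance between chrome_red and lining_red below 0.028 m and z of chrome_red in the frame of lining_red below 0.006 m and angle between each of chrome_red, chrome_yellow, chrome_blue's own z axis and vertical below 0.1 rad and linear speed of each of chrome_red, chrome_yellow, chrome_blue, ratchet below 0.02 m/s and horizontal distance between chrome_yellow and lining_yellow below 0.028 m and z of chrome_yellow in the frame of lining_yellow below 0.006 m and horizontal distance between chrome_blue and lining_blue below 0.028 m and z of chrome_blue in the frame of lining_blue below 0.006 m and x of ratchet in the frame of tray between -0.055 and -0.013 m and y of ratchet in the frame of tray between -0.03 and 0.03 m and z of ratchet in the frame of tray below 0.008 m and angle between ratchet's own z axis and vertical below 0.08 rad and angle between the x axis of ratchet and the y axis of tray, either way round below 0.3 rad and distance of each of black_red, black_blue from where it was at the start of the episode below 0.03 m and angle between each of black_red, black_blue's own z axis and vertical below 0.3 rad); the robot touches nothing.
It fails at once if a black socket is moved more than 30 mm or knocked over (distance of any of black_red, black_blue from where it was at the start of the episode above 0.03 m or angle between any of black_red, black_blue's own z axis and vertical above 0.3 rad).
It also fails if it takes over 120 s, if anything falls off the work surface, if the arm or the gripper's body presses on something with over 40 N, if the wrist force passes 120 N, or if a joint passes its speed limit or range.

ROBOT

A 6-joint arm with a two-finger parallel gripper is mounted at the origin on the work surface. World frame = base frame: x ahead of the robot, y to its left, z up, the work surface at z = 0. Lengths are in mm, angles in rad, forces in N, time in s.
With the tool pointing down it reaches from about 275 to 1000 mm from the base axis. Payload 8.4 kg.
Tool frame: the origin (TCP) lies at the very end of the fingers, on their centre line; the grasp point (between the pads) lies 19 mm behind it; z points along the fingers, y is the direction in which the jaws open and shut (so a half turn about z gives the same grasp; the last joint's range is limited). The gripper opens to 85 mm and grips with 20 to 120 N. Pads are 22 mm wide; open, the fingers measure 114 mm over their backs; the gripper's body (76 mm by 85 mm) begins 54 mm behind the grasp point. The pads swing forward as they close: fully open they stand 13 mm farther back than shut.
Start: joints at [1.206, 0.353, 1.633, -0, 1.155, -0.002], TCP at [221.807, 584.32, 231.281] pointing down, gripper open.
Joint ranges: [-2.63, 2.63], [-0.92, 2.1], [0.06, 2.66], [-1.3, 4.44], [0, 2.69], [-3.02, 3.02]. Speed limits (rad/s): [2.22, 2.22, 2.79, 3.14, 3.14, 3.14].

INTERFACE

Orientations are given as [roll, pitch, yaw] about the fixed x, y, z axes, in that order (R = Rz(yaw) Ry(pitch) Rx(roll)).
In Python, from rig import sense, grab_frame, get_calibration, sign_off, boxes_of, trace gives the robot as it stands.
- The arm moves only by the tool servo_tool, never from a script. Its argument "rows" is a list of rows, each a list of 3 entries, a list of its own where there are three numbers: the finger opening in mm, from 0 to 85.4, then the shift along the tool's x, y, z in mm, then the turn, a rotation vector about the tool's x, y, z in degrees. A call has 1 to 8 rows; each row shifts and turns the commanded pose from where the row before left it, along the tool's axes as they then stand; what a row does not reach is not made up. A row lasts 1/8 s, in which the tool goes at most 62.5 mm and 10.7 degrees, less where a joint would pass 70% of its speed; a pose out of reach is approached as far as the arm can. A call is refused whole if a number of a shift passes 62.5 or a number of a turn 10.7, either way. A call with a gripper value outside its range is refused whole. The fingers move at their own pace and stop on an object; "force" is the grip in N (left out, the last holds). Time passes only in rows, so rows that do not move let the fingers close. It gives the time, the measured TCP pose, the force and the opening at its end, in the units of the state.
- sense(): the state, without advancing time (a new reading comes with each control period).
- grab_frame(name): name is "side" or "top" or "wrist"; returns the picture (400x640x3 uint8, blue, green, red); there is no depth.
- get_calibration(name): a dict with "intrinsics" (3x3 intrinsics, pixels), "k1" (the pictures are not rectified: a ray, as slopes to the right and down, at radius r is drawn at 1 + k1 r^2 times it, then the intrinsics apply), "world_to_cam" (4x4, takes a point from world to camera coordinates). Camera axes: x right, y down, z forward; pixel columns grow to the right and rows downward; lengths in mm; the calibration is good to about 2 mm. A picture is of the moment at which its call begins: read the wrist's pose just before it. get_calibration takes no time and is no camera call; for the wrist camera it gives the pose at the moment of the call.
- sign_off(): hands the job in, once; it reports no verdict.
Trained networks look in the newest picture that a camera, given by its name, has taken for a name from the list of things; names that differ only in an ending like _2 or _b are one class to them, and where a whole thing is asked for, a point or a joint stands for the part that bears it (a point fixed in the world has none). Each returns a list of dicts, best first, with "conf" (0 to 1); they miss things now and then, are a little off and sometimes report something else, mostly with a low value. They report only what shows in the picture. A call takes as long as a camera call. They do not tell look-alikes from the thing itself.
- boxes_of(camera, thing): "centre" ([x, y, z] in mm, in the coordinates of the camera as it stood for that picture, good to about 4 mm: the middle of the surface that is visible of it).
- trace(camera, thing): "mask" (400x640 bool, what is visible of it).
The state is a dict: "clock": time; "qpos": joint angles; "qvel": joint speeds; "joint_efforts": joint torques, N m; "eef_pos": TCP position; "tcp_rot": TCP orientation; "contact_force": force on the tool from outside, world axes, zero at the start; "wrist_torque": the same for the moment, N m; "opening": opening from 0.0 (shut) to 1.0 (fully open).
Only numpy, scipy, OpenCV 4.12 (cv2) and the standard library are available. Lean on these libraries where they do the work, as an engineer would, in place of code of your own. Each camera call takes 0.05 s, during which the arm holds its last target. There are 200 camera calls.

## Working session

There is one attempt and no reset: what is moved stays moved. The work goes in short steps, Python scripts to look and compute and a tool call to move; the robot and the scene stay as the last step left them, time stands still between calls to the robot, and variables do not carry over. Pictures are saved under pics/ and viewed, about 12 in all and at most 16, crops included, and the job is handed in when it is done.

Besides the shell and the picture viewer there is one more tool, called after ">>>" by a JSON object that holds its "fn" and its "kwargs". servo_tool: Moves the arm, as the interface text tells. Its arguments: {"type":"object","properties":{"rows":{"type":"array","items":{"type":"array"}},"force":{"type":"number"}},"required":["rows"]}

```bash
ls; mkdir -p pics
cat > h.py <<'E'
import numpy as np, cv2
from rig import *
def towld(cam,p):
    T=np.linalg.inv(np.array(get_calibration(cam)["world_to_cam"])); return (T@np.r_[p,1])[:3]
def pix2w(cam,uv,z):
    c=get_calibration(cam);K=np.array(c["intrinsics"]);k=c["k1"]
    d=np.linalg.inv(K)@np.r_[uv,1]; d=d[:2]; s=d.copy()
    for _ in range(20): s=d/(1+k*(s@s))
    T=np.linalg.inv(np.array(c["world_to_cam"])); r=T[:3,:3]@np.r_[s,1]; o=T[:3,3]
    return o+r*(z-o[2])/r[2]
E
python3 - <<'E'
from h import *
s=sense(); print({k:np.round(v,3).tolist() for k,v in s.items()})
for c in ["top","side"]:
    im=grab_frame(c); cv2.imwrite(f"pics/{c}0.png",im)
    for t in ["chrome_red","chrome_yellow","chrome_blue","black_red","black_blue","ratchet","tray","lining_red","lining_yellow","lining_blue"]:
        for d in boxes_of(c,t)[:4]: 
            print(c,t,round(d["conf"],2),np.round(towld(c,d["centre"])))
E
```

```text
pics
{'clock': 0.0, 'qpos': [1.206, 0.354, 1.634, -0.0, 1.155, -0.002], 'qvel': [0.001, -0.002, 0.0, 0.001, -0.002, -0.0], 'joint_efforts': [0.004, -60.526, -34.206, 0.0, 0.01, 0.0], 'eef_pos': [221.654, 583.87, 230.557], 'tcp_rot': [-3.14, 0.0, 2.779], 'contact_force': [0.243, -0.079, 0.997], 'wrist_torque': [0.037, -0.048, 0.025], 'opening': 1.004}
top chrome_red 0.69 [537. 240.  60.]
top chrome_yellow 0.81 [629. 175.  55.]
top black_red 0.79 [631. 295.  54.]
top black_blue 0.75 [551. 355.  51.]
top ratchet 0.64 [204. 301.  29.]
top ratchet 0.59 [346. -20.  20.]
top tray 0.78 [ 518. -208.    3.]
top lining_red 0.68 [ 567. -117.    5.]
top lining_red 0.57 [ 518. -207.    3.]
top lining_yellow 0.68 [ 594. -277.    5.]
top lining_blue 0.67 [ 578. -199.    4.]
side chrome_red 0.69 [545. 231.  44.]
side chrome_red 0.18 [ 578. -196.    7.]
side chrome_yellow 0.76 [633. 171.  40.]
side chrome_blue 0.98 [529. 104.  41.]
side black_red 0.65 [638. 291.  46.]
side black_blue 0.54 [554. 349.  50.]
side ratchet 0.93 [350. -19.  13.]
side ratchet 0.72 [221. 270.  28.]
side ratchet 0.65 [444. 251.  30.]
side tray 0.77 [ 525. -231.    5.]
side tray 0.61 [ 579. -193.    9.]
side lining_red 0.75 [ 566. -113.    6.]
side lining_red 0.63 [634. 169.  46.]
side lining_yellow 0.87 [ 589. -273.    4.]
side lining_blue 0.87 [ 580. -195.   11.]
side lining_blue 0.21 [637. 292.  48.]
```

View pics/top0.png

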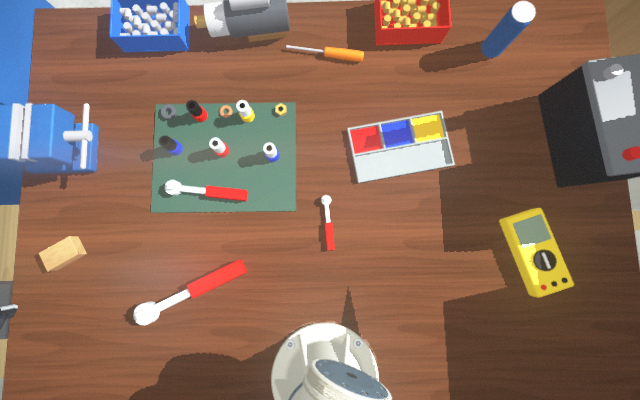

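View pics/side0.png

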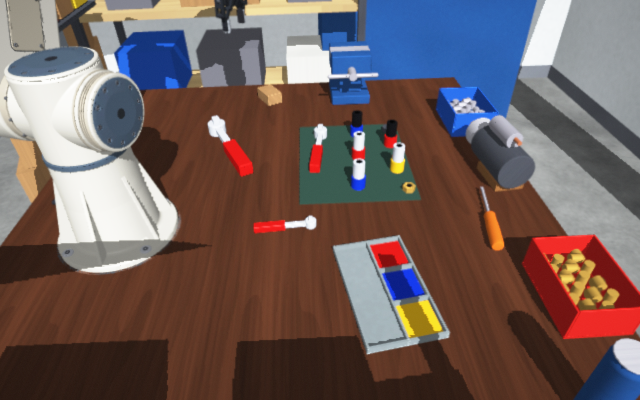

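The mat holds chrome red (219,148), yellow (245,111), blue (270,153) and black red (197,111), black blue (170,146). There are three ratchets in the top view: mat (165-247,190), big (135-245,290) and small (327,222). I'll check their lengths and take an enlarged crop.

Run:
```python
from h import *
for n,a,b in [("mat",(165,186),(247,195)),("big",(134,317),(246,265)),("small",(325,195),(331,250))]:
    A=pix2w("top",a,15);B=pix2w("top",b,15);print(n,A.round(),B.round(),np.linalg.norm(A-B).round())
im=cv2.imread("pics/top0.png")
cv2.imwrite("pics/c1.png",cv2.resize(im[95:215,145:305],None,fx=5,fy=5,interpolation=cv2.INTER_CUBIC))
cv2.imwrite("pics/c2.png",cv2.resize(im[100:190,340:460],None,fx=6,fy=6,interpolation=cv2.INTER_CUBIC))
```

```text
mat [457. 381.  15.] [430. 179.  15.] 204.0
big [147. 443.  15.] [261. 181.  15.] 286.0
small [425. -13.  15.] [292. -23.  15.] 134.0
```

View pics/c1.png

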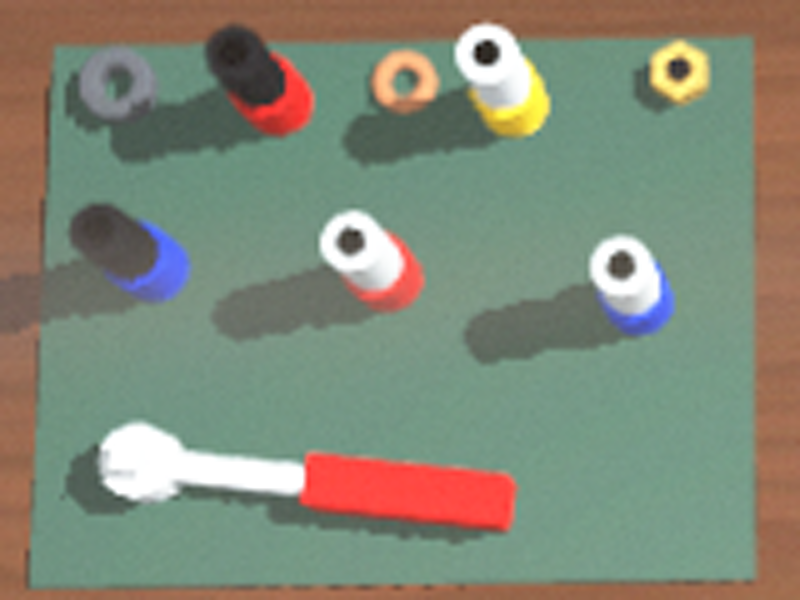

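View pics/c2.png

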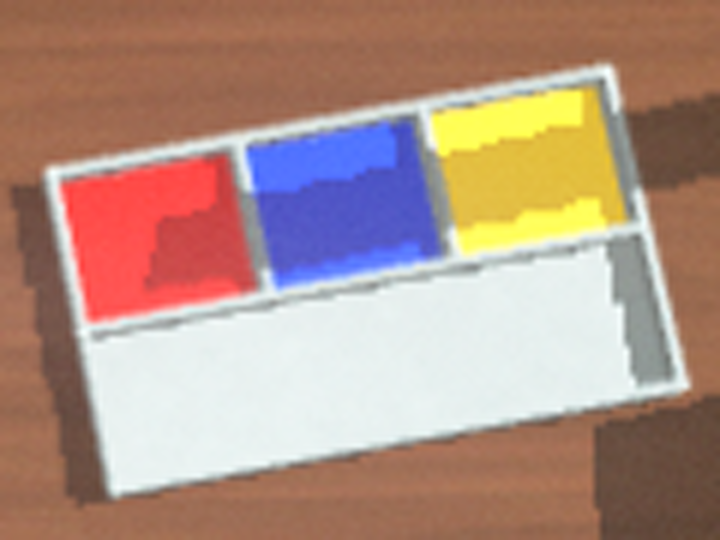

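Run:
```python
from h import *
f=lambda u,v,z:pix2w("top",(145+(u+.5)/5-.5,95+(v+.5)/5-.5),z)[:2]
g=lambda u,v,z:pix2w("top",(340+(u+.5)/6-.5,100+(v+.5)/6-.5),z)[:2]
for n,u,v in [("red",350,241),("yel",487,52),("blu",621,265),("bred",233,52),("bblu",97,228)]: print(n,f(u,v,73).round(1))
P=np.array([f(u,v,27) for u,v in[(305,455),(515,478),(510,530),(302,502)]]);h=(P[0]+P[3])/2;t=(P[1]+P[2])/2
print("grip",h.round(1),t.round(1),np.linalg.norm(h-t),np.degrees(np.arctan2(*(h-t)[::-1])))
ph=f(142,460,24);print("head",ph.round(1),np.degrees(np.arctan2(*(ph-t)[::-1])))
C=np.array([g(u,v,14) for u,v in[(47,168),(612,66),(688,388),(110,495)]]);print("tray",C.round(1).tolist(),C.mean(0).round(1))
yv=(C[0]+C[3]-C[1]-C[2])/2;xv=(C[0]+C[1]-C[2]-C[3])/2
print(np.linalg.norm(yv),np.linalg.norm(xv),np.degrees(np.arctan2(-yv[0],yv[1])),np.degrees(np.arctan2(xv[1],xv[0])))
c=get_calibration("wrist");T=np.array(c["world_to_cam"]);print(np.linalg.inv(T).round(3),c["intrinsics"])
```

```text
red [546.5 243.4]
yel [636.8 179.5]
blu [531.9 116.7]
bred [639.9 299.9]
bblu [555.6 362. ]
grip [442.1 277.6] [427.2 176.1] 102.60537921482008 81.67202995032342
head [453.5 357.5] 81.75479999244057
tray [[594.4, -73.1], [631.7, -309.4], [494.1, -331.2], [455.6, -94.1]] [ 544. -202.]
239.7317625285099 139.84927645973292 9.092165026699435 8.820335484555118
[[ 3.55000e-01  8.94000e-01  2.72000e-01  1.52457e+02]
 [ 9.35000e-01 -3.40000e-01 -1.02000e-01  6.11934e+02]
 [ 2.00000e-03  2.91000e-01 -9.57000e-01  3.72653e+02]
 [ 0.00000e+00  0.00000e+00  0.00000e+00  1.00000e+00]] [[317.33612758   0.         319.84431224]
 [  0.         317.33612758 202.07424835]
 [  0.           0.           1.        ]]
```

The ratchet meant is the one on the mat: it measures 204 mm, against 286 and 134 mm for the others. I'm moving now, ratchet first.

>>> {"fn": "servo_tool", "kwargs": {"rows": [[60,[0,0,0],[0,0,9.7]],[60,[0,0,0],[0,0,9.7]],[60,[0,0,0],[0,0,9.7]],[60,[0,0,0],[0,0,9.7]],[60,[0,0,0],[0,0,9.7]],[60,[0,0,0],[0,0,9.7]],[60,[0,0,0],[0,0,9.7]],[60,[0,0,0],[0,0,9.7]]], "force": 80}}

```text
clock: 2.1
eef_pos: [221.8, 584.3, 231.3]
tcp_rot: [3.142, 0.0, 1.419]
contact_force: [-0.4, 0.1, 0.5]
opening: 0.704
```

>>> {"fn": "servo_tool", "kwargs": {"rows": [[60,[-35.4,32.8,12],[0,0,0]],[60,[-35.4,32.8,12],[0,0,0]],[60,[-35.4,32.8,12],[0,0,0]],[60,[-35.4,32.8,12],[0,0,0]],[60,[-35.4,32.8,12],[0,0,0]],[60,[-35.4,32.8,12],[0,0,0]],[60,[-35.4,32.8,12],[0,0,0]],[60,[-35.4,32.8,12],[0,0,0]]]}}

```text
clock: 3.1
eef_pos: [441.1, 264.6, 135.2]
tcp_rot: [3.141, -0.0, 1.424]
contact_force: [0.1, 0.3, 0.7]
opening: 0.702
```

```bash
cat >> h.py <<'E'
from scipy.spatial.transform import Rotation as Ro
def go(x,y,z,psi):
    s=sense();R=Ro.from_euler("xyz",s["tcp_rot"]).as_matrix();p=np.array(s["eef_pos"])
    T=Ro.from_euler("xyz",[180,0,psi],degrees=True).as_matrix()
    print("t",round(s["clock"],2),"pos",p.round(1),"open",round(s["opening"]*85.4,1),"F",np.round(s["contact_force"],1),"shift",(R.T@(np.array([x,y,z])-p)).round(1),"turn",np.degrees(Ro.from_matrix(R.T@T).as_rotvec()).round(1))
E
python3 - <<'E'
from h import *
go(440.4,265.7,11,81.7)
im=grab_frame("wrist");cv2.imwrite("pics/w1.png",im)
np.save("w1.npy",np.array(get_calibration("wrist")["world_to_cam"]))
E
```

```text
t 3.1 pos [441.1 264.6 135.2] open 60.0 F [0.1 0.3 0.7] shift [  0.9  -0.9 124.2] turn [ 0.  -0.  -0.1]
```

View pics/w1.png

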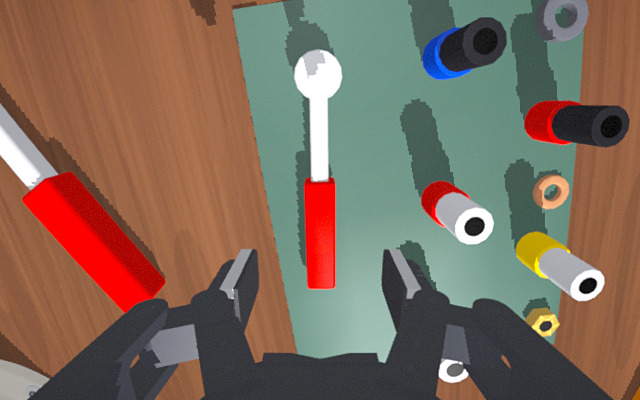

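The wrist view shows the red grip at (305-336, 180-288), midway between the fingers and aligned with the jaws. The sockets sit clear to the right. I'll check its position in numbers.

Run:
```python
from h import *
for uv,z in [((320.5,180),27),((320.5,288),27),((474,227),73),((587,286),73),((453,369),73)]: print(uv,pix2w("wrist",uv,z).round(1))
```

```text
(320.5, 180) [445.8 279.   27. ]
(320.5, 288) [431.4 181.3  27. ]
(474, 227) [547.3 241.3  73. ]
(587, 286) [635.8 179.   73. ]
(453, 369) [531.3 117.8  73. ]
```

>>> {"fn": "servo_tool", "kwargs": {"rows": [[60,[0.5,0.5,25],[0,0,0]],[60,[0.5,0.5,25],[0,0,0]],[60,[0,0.5,25],[0,0,0]],[60,[0,0,25],[0,0,0]],[60,[0,0,24.2],[0,0,0]],[20,[0,0,0],[0,0,0]],[20,[0,0,0],[0,0,0]],[20,[0,0,0],[0,0,0]]], "force": 80}}

```text
clock: 4.15
eef_pos: [442.2, 266.9, 12.0]
tcp_rot: [3.141, -0.001, 1.424]
contact_force: [0.4, -0.8, -0.1]
opening: 0.283
```

>>> {"fn": "servo_tool", "kwargs": {"rows": [[20,[0,0,0],[0,0,0]],[20,[0,0,0],[0,0,0]],[20,[0,0,-10],[0,0,0]],[20,[0,0,-25],[0,0,0]],[20,[0,0,-25],[0,0,0]],[20,[0,0,-30],[0,0,0]],[20,[0,0,-30],[0,0,0]],[20,[0,0,-10],[0,0,0]]]}}

```text
clock: 5.15
eef_pos: [442.5, 267.1, 143.0]
tcp_rot: [3.139, -0.002, 1.424]
contact_force: [-0.0, 0.6, -3.4]
opening: 0.279
```

Run:
```python
from h import *
go(512.3,-219.2,140,99)
cv2.imwrite("pics/w2.png",grab_frame("wrist"))
```

```text
t 5.15 pos [442.5 267.1 143. ] open 23.8 F [-0.   0.6 -3.4] shift [-470.9  140.     2.5] turn [  0.1  -0.1 -17.4]
```

View pics/w2.png

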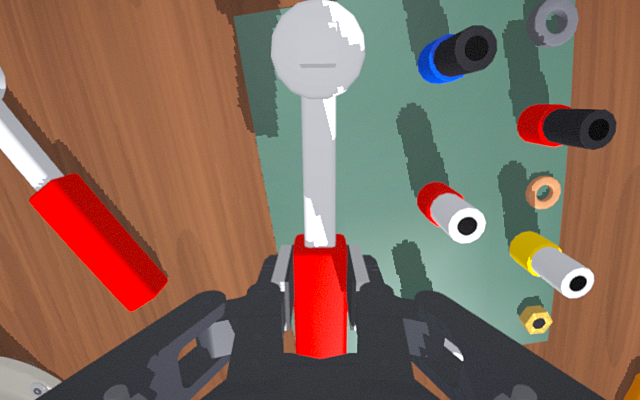

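The ratchet is held level, with its head at (318,50). I'll carry it to the tray.

>>> {"fn": "servo_tool", "kwargs": {"rows": [[20,[-30,9,0],[0,0,0]],[20,[-40,12,0],[0,0,0]],[20,[-40,12,0],[0,0,0]],[20,[-40,12,0],[0,0,0]],[20,[-40,12,0],[0,0,0]],[20,[-40,12,0],[0,0,0]],[20,[-40,12,0],[0,0,0]],[20,[-40,12,0],[0,0,0]]]}}

```text
clock: 6.2
eef_pos: [487.8, -54.9, 140.0]
tcp_rot: [-3.14, 0.0, 1.424]
contact_force: [0.8, -0.5, -3.5]
opening: 0.281
```

>>> {"fn": "servo_tool", "kwargs": {"rows": [[20,[-40,12,0],[0,0,0]],[20,[-40,12,0],[0,0,0]],[20,[-40,12,0],[0,0,0]],[20,[-30,9,0],[0,0,0]],[20,[-10.9,2,0],[0,0,0]],[20,[0,0,20],[0,0,-8.7]],[20,[0,0,20],[0,0,-8.7]],[20,[0,0,20],[0,0,0]]]}}

```text
clock: 7.2
eef_pos: [510.8, -218.6, 79.7]
tcp_rot: [-3.14, -0.001, 1.731]
contact_force: [-0.2, -0.1, -4.4]
opening: 0.278
```

Run:
```python
from h import *
go(512.3,-219.2,13,99)
cv2.imwrite("pics/w3.png",grab_frame("wrist"))
```

```text
t 7.2 pos [ 510.8 -218.6   79.7] open 23.8 F [-0.2 -0.1 -4.4] shift [-0.9  1.5 66.7] turn [-0.1 -0.1  0.2]
```

View pics/w3.png

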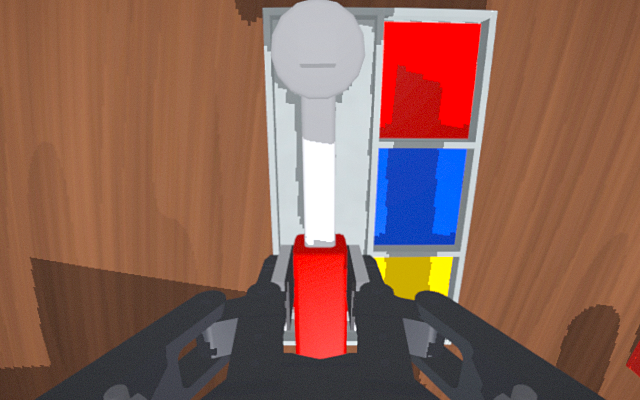

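The ratchet sits over the trough, which spans about u 272-374 with the shank at 319. I'll shift 2 mm right, lower it and release just slightly.

>>> {"fn": "servo_tool", "kwargs": {"rows": [[20,[0,1,20],[0,0,0]],[20,[0,1,20],[0,0,0]],[20,[0,0,15],[0,0,0]],[20,[0,0,8],[0,0,0]],[20,[0,0,4],[0,0,0]],[20,[0,0,0],[0,0,0]]]}}

```text
clock: 8.0
eef_pos: [513.6, -219.4, 14.2]
tcp_rot: [3.141, 0.0, 1.728]
contact_force: [0.1, 0.1, -2.7]
opening: 0.286
```

>>> {"fn": "servo_tool", "kwargs": {"rows": [[33,[0,0,0],[0,0,0]],[33,[0,0,0],[0,0,0]],[33,[0,0,0],[0,0,0]],[33,[0,0,-10],[0,0,0]],[33,[0,0,-20],[0,0,0]],[60,[0,0,-40],[0,0,0]],[60,[0,0,-40],[0,0,0]],[60,[0,0,0],[0,0,0]]]}}

```text
clock: 9.0
eef_pos: [515.7, -220.3, 127.9]
tcp_rot: [3.136, 0.003, 1.728]
contact_force: [-0.6, -0.4, -0.1]
opening: 0.702
```

Run:
```python
from h import *
go(547,242.5,140,90)
cv2.imwrite("pics/w4.png",grab_frame("wrist"))
```

```text
t 9.0 pos [ 515.7 -220.3  127.9] open 60.0 F [-0.6 -0.4 -0.1] shift [452.1 103.5 -13.1] turn [0.3 0.2 9. ]
```

View pics/w4.png

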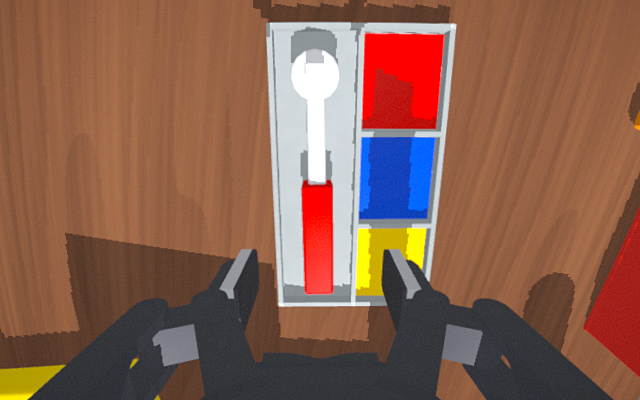

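The ratchet lies flat in the trough, grip at (303-333, 181-293). Next is chrome red at (547,242), where the top and wrist views agreed to 2 mm.

>>> {"fn": "servo_tool", "kwargs": {"rows": [[50,[40,9,-5],[0,0,0]],[50,[40,9,-5],[0,0,0]],[50,[40,9,0],[0,0,0]],[50,[40,9,0],[0,0,0]],[50,[40,9,0],[0,0,0]],[50,[40,9,0],[0,0,0]],[50,[40,9,0],[0,0,0]],[50,[40,9,0],[0,0,0]]]}}

```text
clock: 10.05
eef_pos: [533.6, 109.2, 132.9]
tcp_rot: [-3.14, 0.0, 1.728]
contact_force: [0.1, -0.1, 1.0]
opening: 0.586
```

>>> {"fn": "servo_tool", "kwargs": {"rows": [[50,[40,9,0],[0,0,0]],[50,[40,9,0],[0,0,0]],[50,[40,9,0],[0,0,0]],[50,[12,4.5,0],[0,0,0]],[50,[0,0,0],[0,0,9]],[50,[0,0,0],[0,0,0]]]}}

```text
clock: 10.8
eef_pos: [544.4, 242.5, 133.2]
tcp_rot: [-3.14, 0.001, 1.572]
contact_force: [-0.2, 0.0, 0.5]
opening: 0.583
```

Run:
```python
from h import *
go(547,242.5,39,90)
grab_frame("wrist")
for t in ["chrome_red","chrome_yellow","chrome_blue"]:
  for d in trace("wrist",t)[:1]:
    v,u=np.nonzero(d["mask"]);print(t,round(d["conf"],2),u.min(),u.max(),v.min(),v.max())
    # neck underside-free estimate: try top-face circle = lower extent of neck
cv2.imwrite("pics/w5.png",grab_frame("wrist"))
```

```text
t 10.8 pos [544.4 242.5 133.2] open 49.8 F [-0.2  0.   0.5] shift [ 0.   2.8 94.2] turn [-0.1  0.1  0.1]
chrome_red 0.63 303 343 174 237
chrome_yellow 0.94 400 461 240 304
chrome_blue 0.59 289 324 299 358
```

View pics/w5.png

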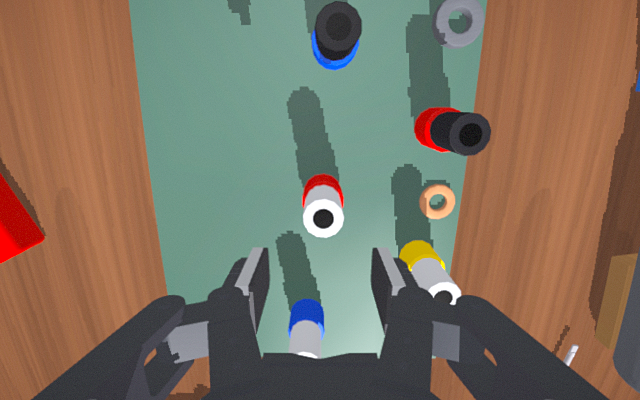

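Chrome red's top face is at (324,218) and the jaws are clear of its neighbours.

Run:
```python
from h import *
print(pix2w("wrist",(324,218),73),pix2w("wrist",(442,297),73))
```

```text
[547.76074302 245.80880613  73.        ] [635.76568973 183.5466756   73.        ]
```

>>> {"fn": "servo_tool", "kwargs": {"rows": [[50,[1,3,25],[0,0,0]],[50,[0,0,25],[0,0,0]],[50,[0,0,25],[0,0,0]],[50,[0,0,19],[0,0,0]],[15,[0,0,0],[0,0,0]],[15,[0,0,0],[0,0,0]],[15,[0,0,0],[0,0,0]],[15,[0,0,0],[0,0,0]]], "force": 60}}

```text
clock: 12.05
eef_pos: [548.2, 244.5, 40.7]
tcp_rot: [3.141, -0.0, 1.571]
contact_force: [-0.4, 0.6, -0.5]
opening: 0.312
```

>>> {"fn": "servo_tool", "kwargs": {"rows": [[15,[0,0,0],[0,0,0]],[15,[0,0,-10],[0,0,0]],[15,[0,0,-20],[0,0,0]],[15,[0,0,-25],[0,0,0]],[15,[0,0,-25],[0,0,0]],[15,[0,0,-20],[0,0,0]],[15,[0,0,0],[0,0,0]]]}}

```text
clock: 12.92
eef_pos: [549.3, 245.0, 143.0]
tcp_rot: [3.137, -0.002, 1.571]
contact_force: [1.1, -0.1, -2.3]
opening: 0.313
```

Run:
```python
from h import *
go(565.3,-118.6,41,90)
```

```text
t 12.93 pos [549.3 245.  143. ] open 26.7 F [ 1.1 -0.1 -2.3] shift [-363.8   15.4  101.3] turn [ 0.2 -0.1  0. ]
```

>>> {"fn": "servo_tool", "kwargs": {"rows": [[15,[-30,2,0],[0,0,0]],[15,[-42,2,0],[0,0,0]],[15,[-45,2,0],[0,0,0]],[15,[-45,2,0],[0,0,0]],[15,[-45,2,0],[0,0,0]],[15,[-45,2,0],[0,0,0]],[15,[-45,2,0],[0,0,0]],[15,[-40,2,0],[0,0,0]]]}}

```text
clock: 13.92
eef_pos: [563.5, -94.3, 139.7]
tcp_rot: [-3.141, -0.0, 1.571]
contact_force: [0.1, -0.4, -1.9]
opening: 0.311
```

>>> {"fn": "servo_tool", "kwargs": {"rows": [[15,[-26,0,0],[0,0,0]],[15,[0,0,20],[0,0,0]],[15,[0,0,25],[0,0,0]],[15,[0,0,25],[0,0,0]],[15,[0,0,10],[0,0,0]],[15,[0,0,0],[0,0,0]]]}}

```text
clock: 14.68
eef_pos: [563.5, -118.6, 59.5]
tcp_rot: [-3.14, -0.0, 1.571]
contact_force: [-0.2, -0.2, -2.6]
opening: 0.311
```

Run:
```python
from h import *
go(565.3,-118.6,41.5,90)
```

```text
t 14.68 pos [ 563.5 -118.6   59.5] open 26.5 F [-0.2 -0.2 -2.6] shift [-0.1  1.8 18. ] turn [-0.1 -0.   0. ]
```

>>> {"fn": "servo_tool", "kwargs": {"rows": [[15,[0,1.5,10],[0,0,0]],[15,[0,0,5],[0,0,0]],[15,[0,0,2.5],[0,0,0]],[15,[0,0,0],[0,0,0]],[45,[0,0,0],[0,0,0]],[45,[0,0,0],[0,0,0]],[45,[0,0,-10],[0,0,0]],[45,[0,0,-30],[0,0,0]]]}}

```text
clock: 15.68
eef_pos: [564.5, -118.5, 82.4]
tcp_rot: [-3.139, -0.001, 1.571]
contact_force: [-1.1, -0.1, 0.1]
opening: 0.525
```

>>> {"fn": "servo_tool", "kwargs": {"rows": [[50,[0,0,-30],[0,0,0]],[50,[0,0,-30],[0,0,0]],[50,[0,0,0],[0,0,0]]]}}

```text
clock: 16.05
eef_pos: [567.3, -119.1, 145.7]
tcp_rot: [3.136, 0.001, 1.571]
contact_force: [-0.3, -0.2, -0.6]
opening: 0.583
```

Run:
```python
from h import *
go(636,180,140,90)
cv2.imwrite("pics/w6.png",grab_frame("wrist"))
```

```text
t 16.05 pos [ 567.3 -119.1  145.7] open 49.8 F [-0.3 -0.2 -0.6] shift [299.1  68.7   5.7] turn [0.3 0.1 0. ]
```

View pics/w6.png

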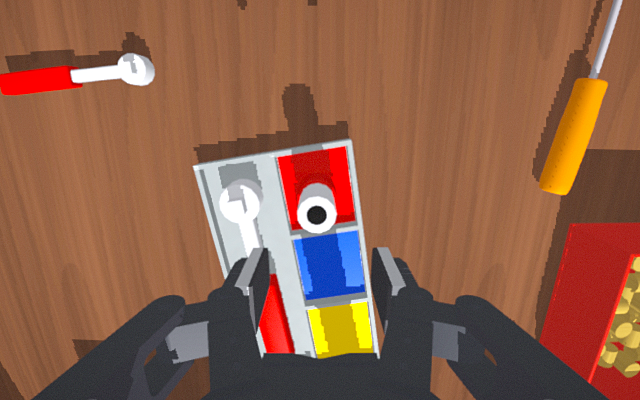

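Chrome red stands in the red cell, top face at (317,214). Next is chrome yellow at about (636,180).

>>> {"fn": "servo_tool", "kwargs": {"rows": [[50,[40,9,0],[0,0,0]],[50,[40,9,0],[0,0,0]],[50,[40,9,0],[0,0,0]],[50,[40,9,0],[0,0,0]],[50,[40,9,0],[0,0,0]],[50,[40,9,0],[0,0,0]],[50,[40,9,0],[0,0,0]],[50,[20,8,0],[0,0,0]]]}}

```text
clock: 17.1
eef_pos: [636.0, 183.0, 141.4]
tcp_rot: [-3.14, 0.0, 1.573]
contact_force: [-0.2, 0.2, -0.6]
opening: 0.585
```

>>> {"fn": "servo_tool", "kwargs": {"rows": [[50,[0,0,0],[0,0,0]],[50,[0,0,0],[0,0,0]]]}}

```text
clock: 17.35
eef_pos: [635.9, 180.2, 142.0]
tcp_rot: [-3.14, 0.001, 1.571]
contact_force: [0.8, 0.6, -0.2]
opening: 0.586
```

Run:
```python
from h import *
go(636,180.5,39,90)
```

```text
t 17.35 pos [635.9 180.2 142. ] open 50.1 F [ 0.8  0.6 -0.2] shift [  0.4   0.2 103. ] turn [-0.1  0.  -0. ]
```

>>> {"fn": "servo_tool", "kwargs": {"rows": [[50,[0.5,0,30],[0,0,0]],[50,[0,0,30],[0,0,0]],[50,[0,0,25],[0,0,0]],[50,[0,0,17.5],[0,0,0]],[15,[0,0,0],[0,0,0]],[15,[0,0,0],[0,0,0]],[15,[0,0,0],[0,0,0]],[15,[0,0,0],[0,0,0]]], "force": 60}}

```text
clock: 18.35
eef_pos: [636.7, 181.9, 40.7]
tcp_rot: [3.141, -0.0, 1.571]
contact_force: [1.3, -0.4, -1.2]
opening: 0.307
```

>>> {"fn": "servo_tool", "kwargs": {"rows": [[15,[0,0,0],[0,0,0]],[15,[0,0,-10],[0,0,0]],[15,[0,0,-20],[0,0,0]],[15,[0,0,-25],[0,0,0]],[15,[0,0,-25],[0,0,0]],[15,[0,0,-20],[0,0,0]],[15,[0,0,0],[0,0,0]],[15,[0,0,0],[0,0,0]]]}}

```text
clock: 19.35
eef_pos: [636.0, 181.7, 139.6]
tcp_rot: [-3.141, 0.0, 1.571]
contact_force: [-0.6, -0.0, -2.2]
opening: 0.309
```

Run:
```python
from h import *
go(590.5,-275,42,90)
```

```text
t 19.35 pos [636.  181.7 139.6] open 26.4 F [-0.6 -0.  -2.2] shift [-456.7  -45.5   97.8] turn [-0.  0.  0.]
```

>>> {"fn": "servo_tool", "kwargs": {"rows": [[15,[-35,-4,0],[0,0,0]],[15,[-45,-4,0],[0,0,0]],[15,[-45,-4,0],[0,0,0]],[15,[-45,-4,0],[0,0,0]],[15,[-45,-4,0],[0,0,0]],[15,[-45,-4,0],[0,0,0]],[15,[-45,-4,0],[0,0,0]],[15,[-45,-4,0],[0,0,0]]]}}

```text
clock: 20.35
eef_pos: [603.5, -169.4, 138.7]
tcp_rot: [-3.14, -0.001, 1.571]
contact_force: [0.2, 0.4, -2.3]
opening: 0.311
```

>>> {"fn": "servo_tool", "kwargs": {"rows": [[15,[-45,-4.5,0],[0,0,0]],[15,[-40,-4.5,0],[0,0,0]],[15,[-21.7,-4.5,0],[0,0,0]],[15,[0,0,20],[0,0,0]],[15,[0,0,25],[0,0,0]],[15,[0,0,25],[0,0,0]],[15,[0,0,10],[0,0,0]],[15,[0,0,0],[0,0,0]]]}}

```text
clock: 21.35
eef_pos: [590.5, -273.7, 58.9]
tcp_rot: [-3.14, -0.001, 1.572]
contact_force: [-0.1, -0.8, -1.3]
opening: 0.307
```

Run:
```python
from h import *
go(590.5,-275,42,90)
```

```text
t 21.35 pos [ 590.5 -273.7   58.9] open 26.2 F [-0.1 -0.8 -1.3] shift [-1.3 -0.  16.9] turn [-0.1 -0.1  0.1]
```

>>> {"fn": "servo_tool", "kwargs": {"rows": [[15,[-1,0,10],[0,0,0]],[15,[0,0,4.5],[0,0,0]],[15,[0,0,2],[0,0,0]],[15,[0,0,0],[0,0,0]],[45,[0,0,0],[0,0,0]],[45,[0,0,0],[0,0,0]],[45,[0,0,-10],[0,0,0]],[45,[0,0,-30],[0,0,0]]]}}

```text
clock: 22.35
eef_pos: [590.1, -275.5, 83.3]
tcp_rot: [-3.139, -0.001, 1.571]
contact_force: [0.2, -0.7, -0.8]
opening: 0.528
```

>>> {"fn": "servo_tool", "kwargs": {"rows": [[50,[0,0,-30],[0,0,0]],[50,[0,0,-30],[0,0,0]],[50,[0,0,0],[0,0,0]],[50,[0,0,0],[0,0,0]]]}}

```text
clock: 22.85
eef_pos: [590.8, -275.8, 143.5]
tcp_rot: [-3.141, -0.0, 1.571]
contact_force: [0.1, 0.4, -0.5]
opening: 0.586
```

Run:
```python
from h import *
go(531.6,117.3,140,90)
cv2.imwrite("pics/w7.png",grab_frame("wrist"))
```

```text
t 22.85 pos [ 590.8 -275.8  143.5] open 50.0 F [ 0.1  0.4 -0.5] shift [393.1 -59.1   3.5] turn [-0. -0.  0.]
```

View pics/w7.png

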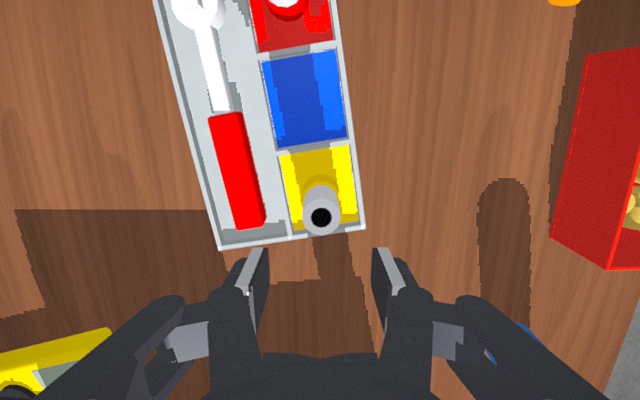

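Chrome yellow stands in the yellow cell, top face at (321,217). Next is chrome blue at (531.6,117.3).

>>> {"fn": "servo_tool", "kwargs": {"rows": [[50,[44,-7,0],[0,0,0]],[50,[44,-7,0],[0,0,0]],[50,[44,-7,0],[0,0,0]],[50,[44,-7,0],[0,0,0]],[50,[44,-7,0],[0,0,0]],[50,[44,-7,0],[0,0,0]],[50,[44,-7,0],[0,0,0]],[50,[44,-7,0],[0,0,0]]]}}

```text
clock: 23.9
eef_pos: [533.9, 77.4, 142.5]
tcp_rot: [-3.14, 0.0, 1.571]
contact_force: [0.0, -0.1, -0.7]
opening: 0.584
```

>>> {"fn": "servo_tool", "kwargs": {"rows": [[50,[30,-3,0],[0,0,0]],[50,[11,0,0],[0,0,0]],[50,[0,0,0],[0,0,0]],[50,[0,0,0],[0,0,0]]]}}

```text
clock: 24.4
eef_pos: [531.9, 116.2, 143.2]
tcp_rot: [-3.141, 0.0, 1.57]
contact_force: [-0.5, -0.1, -0.6]
opening: 0.585
```

Run:
```python
from h import *
go(531.6,117.3,39.5,90)
```

```text
t 24.4 pos [531.9 116.2 143.2] open 49.9 F [-0.5 -0.1 -0.6] shift [  1.2  -0.2 103.7] turn [-0.  0. -0.]
```

>>> {"fn": "servo_tool", "kwargs": {"rows": [[50,[1,0,30],[0,0,0]],[50,[0,0,30],[0,0,0]],[50,[0,0,25],[0,0,0]],[50,[0,0,18.5],[0,0,0]],[15,[0,0,0],[0,0,0]],[15,[0,0,0],[0,0,0]],[15,[0,0,0],[0,0,0]],[15,[0,0,0],[0,0,0]]], "force": 60}}

```text
clock: 25.4
eef_pos: [532.3, 118.2, 40.7]
tcp_rot: [3.141, -0.0, 1.571]
contact_force: [-0.4, -0.6, -2.3]
opening: 0.306
```

>>> {"fn": "servo_tool", "kwargs": {"rows": [[15,[0,0,0],[0,0,0]],[15,[0,0,-10],[0,0,0]],[15,[0,0,-25],[0,0,0]],[15,[0,0,-30],[0,0,0]],[15,[0,0,-30],[0,0,0]],[15,[0,0,-25],[0,0,0]],[15,[0,0,0],[0,0,0]],[15,[0,0,0],[0,0,0]]]}}

```text
clock: 26.4
eef_pos: [531.4, 118.0, 159.5]
tcp_rot: [-3.141, 0.0, 1.571]
contact_force: [-0.9, 0.2, -2.1]
opening: 0.309
```

Run:
```python
from h import *
go(578,-197,42,90)
```

```text
t 26.4 pos [531.4 118.  159.5] open 26.4 F [-0.9  0.2 -2.1] shift [-315.    46.6  117.5] turn [-0.  0.  0.]
```

>>> {"fn": "servo_tool", "kwargs": {"rows": [[15,[-35,6,0],[0,0,0]],[15,[-40,6,0],[0,0,0]],[15,[-40,6,0],[0,0,0]],[15,[-40,6,0],[0,0,0]],[15,[-40,6,0],[0,0,0]],[15,[-40,6,0],[0,0,0]],[15,[-40,6,0],[0,0,0]],[15,[-40,4.5,0],[0,0,0]]]}}

```text
clock: 27.4
eef_pos: [577.8, -197.9, 158.3]
tcp_rot: [-3.139, -0.001, 1.571]
contact_force: [0.3, -0.2, -1.8]
opening: 0.311
```

>>> {"fn": "servo_tool", "kwargs": {"rows": [[15,[0,0,0],[0,0,0]],[15,[0,0,25],[0,0,0]],[15,[0,0,30],[0,0,0]],[15,[0,0,30],[0,0,0]],[15,[0,0,15],[0,0,0]],[15,[0,0,0],[0,0,0]]]}}

```text
clock: 28.15
eef_pos: [577.5, -196.0, 58.7]
tcp_rot: [-3.139, -0.001, 1.571]
contact_force: [0.1, 0.7, -2.5]
opening: 0.31
```

Run:
```python
from h import *
go(578,-197,42,90)
```

```text
t 28.15 pos [ 577.5 -196.    58.7] open 26.5 F [ 0.1  0.7 -2.5] shift [-1.   0.5 16.7] turn [-0.2 -0.1  0. ]
```

>>> {"fn": "servo_tool", "kwargs": {"rows": [[15,[-1,0,10],[0,0,0]],[15,[0,0,4.5],[0,0,0]],[15,[0,0,2],[0,0,0]],[15,[0,0,0],[0,0,0]],[45,[0,0,0],[0,0,0]],[45,[0,0,0],[0,0,0]],[45,[0,0,-10],[0,0,0]],[45,[0,0,-30],[0,0,0]]]}}

```text
clock: 29.15
eef_pos: [577.6, -197.6, 83.3]
tcp_rot: [-3.139, -0.001, 1.571]
contact_force: [0.2, -0.1, 0.3]
opening: 0.528
```

>>> {"fn": "servo_tool", "kwargs": {"rows": [[50,[0,0,-40],[0,0,0]],[50,[0,0,-40],[0,0,0]],[50,[-50,-40,-20],[0,0,0]],[50,[-50,-40,0],[0,0,0]],[50,[-40,-40,0],[0,0,0]],[50,[0,-40,0],[0,0,0]],[50,[0,0,0],[0,0,0]]]}}

```text
clock: 30.02
eef_pos: [419.8, -333.5, 182.8]
tcp_rot: [-3.141, -0.0, 1.568]
contact_force: [0.2, -0.6, 0.0]
opening: 0.581
```

Run:
```python
from h import *
s=sense();print(s["eef_pos"],s["clock"])
a=grab_frame("top");b=grab_frame("side")
c1=cv2.resize(a[80:220,140:470],(800,340),interpolation=cv2.INTER_CUBIC)
c2=cv2.resize(b[190:360,310:470],None,fx=1.5,fy=1.5,interpolation=cv2.INTER_CUBIC)
o=np.zeros((600,800,3),np.uint8);o[:340]=c1;o[342:342+255,:240]=c2
c3=cv2.resize(b[95:225,290:430],(270,250),interpolation=cv2.INTER_CUBIC);o[342:592,260:530]=c3
cv2.imwrite("pics/f.png",o)
```

```text
[ 419.76775781 -333.50160878  182.83681681] 30.025
```

View pics/f.png

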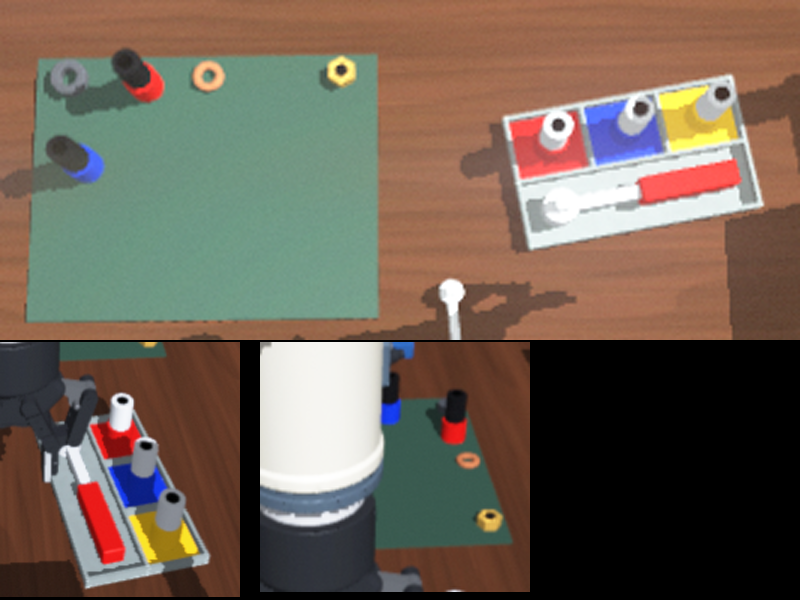

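All four pieces are in place and the black sockets are where they started. I'll run one numeric check, then hand in.

Run:
```python
from h import *
T=np.array([544,-202]);a=np.radians(9);R=np.array([[np.cos(a),-np.sin(a)],[np.sin(a),np.cos(a)]])
f=lambda u,v,z:pix2w("top",(140+u*330/800-.3,80+v*140/340-.3),z)[:2]
for n,u,v,z in [("red",557,126,75),("blue",640,109,75),("yellow",720,94,75),("ratchet mid",640,192,20)]: print(n,(R.T@(f(u,v,z)-T)).round(1))
for n,u,v in [("bred",127,64),("bblu",62,150)]: print(n,f(u,v,73).round(1))
sign_off()
```

```text
red [32.4 79.7]
blue [34.2 -1.5]
yellow [ 34.6 -79.4]
ratchet mid [-34.7   0. ]
bred [637.2 297.7]
bblu [552.5 358.9]
the job is handed in; nothing more can be done
```

The job is handed in: all three chrome sockets are in the cells of their colour, and the 200 mm ratchet from the mat lies in the trough. The clock was at about 30 s of the 120 s allowed.

- **Placement:** in the last top view, each socket was within about 2 mm of its cell centre. The ratchet's middle was within about 1 mm of the trough's middle.
- **Upright and flat:** I judged this by eye in the final top and side pictures, where the sockets stood upright and the ratchet lay flat.
- **Black sockets:** both were still upright. They measured about 3 to 4 mm from their starting positions, roughly what I can resolve by reading pixels, and I never touched them.
- **Checks:** none failed. My readings of the same objects in the top and wrist pictures differed by up to about 4 mm during the work. That was well inside what the grasps and placings needed.

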